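# Tip the marked-out angle onto its blue leg

### The arm

A 6-joint arm with a two-finger parallel gripper is mounted at the origin on a cart in front of the work surface, level with it; the furniture and walls round the work are solid. World frame = base frame: x ahead of the robot, y to its left, z up, the work surface at z = 0. Lengths are in mm, angles in rad, forces in N, time in s.
With the tool pointing down it reaches from about 325 to 850 mm from the base axis. Payload 15.5 kg.
Tool frame: the origin (TCP) lies between the finger pads; the fingertips stand ahead of it and the grasp point (between the pads) lies 11 mm behind it (manip.nose_length is the z of the fingertips in the tool frame, in mm); z points along the fingers, y is the direction in which the jaws open and shut (so a half turn about z gives the same grasp; the last joint's range is limited). The gripper opens to 91 mm and grips with 3 to 60 N. Pads are 32 mm wide; open, the fingers measure 118 mm over their backs; the gripper's body (76 mm by 178 mm) begins 60 mm behind the grasp point.
Start: joints at [1.143, 0.494, 1.345, -0, 1.302, -0.096], TCP at [203.586, 590.914, 221.915] pointing down, gripper open.
Joint ranges: [-2.91, 2.91], [-0.82, 2.16], [0.22, 2.67], [-1.22, 4.37], [0.12, 2.79], [-3.08, 3.08]. Speed limits (rad/s): [1.89, 1.89, 2.57, 3.01, 3.01, 3.01].

### API

Orientations are given as a unit quaternion [w, x, y, z].
In Python, from bench import manip gives the robot as it stands.
- The arm moves only by the shell command python3 -m pendant 'ROWS' [FORCE]. ROWS is JSON, one flat list of numbers, 7 for each row, row after row: the opening, from 0 (shut) to 1 (fully open), then the shift along the tool's x, y, z in m, then the turn, a rotation vector about the tool's x, y, z in degrees. In form: [jaw, tx, ty, tz, rx, ry, rz, jaw, tx, ty, tz, rx, ry, rz, ...]. A call has 1 to 12 rows; each row is the pose to reach, as a shift and turn from the pose measured when the call began, along the tool's axes at that moment; what a row does not reach only later rows make up. A row lasts 1/12 s, in which the tool goes at most 41.7 mm and 7.16 degrees, less where a joint would pass 70% of its speed; a pose out of reach is approached as far as the arm can. A call with a gripper value outside its range is refused whole. The fingers move at their own pace and stop on an object; FORCE is the grip in N (left out, the last holds). Time passes only in rows, so rows that repeat a pose let the fingers close. It gives the time, the measured TCP pose, the force and the opening at its end, in the units of the state.
- manip.get_state(): the state, without advancing time (a new reading comes with each control period).
- manip.capture(name): name is "side" or "top" or "wrist"; returns the picture (420x560x3 uint8, red, green, blue); there is no depth.
- manip.calibration(name): a dict with "fovy" (degrees; the focal length in pixels is half the picture's height over the tangent of half this angle, whatever the lens; pixels are square), "cx", "cy" (the principal point, pixels), "R" (3x3) and "t" (3): a world point X has camera coordinates R X + t; the wrist camera has in their place "hand_eye" (4x4, takes a point from camera to tool coordinates, whose origin is the TCP and whose axes are the flange's). Camera axes: x right, y down, z forward; pixel columns grow to the right and rows downward; lengths in mm; the calibration is good to about 2 mm. The wrist camera is an equidistant fisheye: a pixel r from the principal point sees the ray r / f radians off the axis. A picture is of the moment at which its call begins: read the wrist's pose just before it. calibration takes no time and is no camera call.
- manip.job_done(): hands the job in, once; it reports no verdict.
The state is a dict: "t": time; "qpos": joint angles; "joint_vel": joint speeds; "effort": joint torques, N m; "position": TCP position; "tool_rot": TCP orientation; "force": force on the tool from outside, world axes, zero at the start; "wrist_torque": the same for the moment, N m; "width": finger opening in mm.
Only numpy, scipy, OpenCV 4.12 (cv2) and the standard library are available. Lean on these libraries where they do the work, as an engineer would, in place of code of your own. Each camera call takes 0.05 s, during which the arm holds its last target. There are 200 camera calls.

### The job

The aluminium angle with the blue-painted, scribed leg has to be centre-punched: tip it over its corner, away from the blue face, so that the blue leg lies flat on the plywood board with the blue face up and the bare leg stands upright. Do not lift it off the board or shove it more than a little along it, and leave the plain angle offcut, the try square and the centre punch where they are.

Things in the scene. Friction and masses are not known exactly. Their poses are not given: they have to be found in the camera images.
- bracket: Loose 0.12 kg aluminium angle: legs 50 mm wide, 5 mm thick, 80 mm long. Starts on its bare leg, blue leg upright. Origin: mid-length on the outer corner edge, on the board's top before and after. x from the corner along the bare leg (level at first, up when done), y along the corner, z along the blue leg. It tips towards -x: away from the robot, up to 45 degrees to either side.
- blue_face (a point): Centre of the blue leg's inner face, dark blue with thin white scribed lines, 45 x 80 mm: 5 mm in x and 27 mm in z from the bracket's origin, same axes. Pushed towards -x at 30 mm or more above the board, the angle tips about its corner with little sliding, and falls over by itself past about 45 degrees.
- board: Fixed plywood drilling board lying on the bench, 240 x 320 x 12 mm (x, y, z); origin at the centre of its underside, z up, so its top is 12 mm above the origin.
- angle_offcut: Bystander: plain bare aluminium angle offcut without blue, 35 x 90 x 33 mm, standing on the same board beside the marked one (the two may change places); origin at the centre of its underside, z up. Leave it alone.
- try_square: Bystander: try square, 100 x 168 x 16 mm, lying on the bench to the left of the board; origin at the centre of its underside.
- centre_punch: Bystander: steel centre punch, 110 mm long, 12 mm thick, lying on the bench to the right of the board; origin at the centre of its underside.
There are look-alikes about, which are no part of the job. Of the things like the bracket, leave any that is orange; of the rest the larger one is meant.

How it is judged:
By the outcome, as a careful person would: the job done as asked, in the order asked, and still so for the second after the job is handed in, with the robot touching nothing.
It also fails if it takes over 35 s, if anything falls off the work surface, if the arm or the gripper's body presses on something with over 40 N, if the wrist force passes 120 N, or if a joint passes its speed limit or range.

## Working session

There is one attempt and no reset: what is moved stays moved. The work goes in short steps, Python scripts to look and compute and a shell command to move; the robot and the scene stay as the last step left them, time stands still between calls to the robot, and variables do not carry over. Pictures are saved under pics/ and viewed, about 8 in all and at most 12, crops included, and the job is handed in when it is done.

```bash
mkdir -p pics
python3 - <<'E'
from bench import manip
import cv2,numpy as np
s=manip.get_state();print(s, manip.nose_length)
a=manip.capture("top");b=manip.capture("side")
cv2.imwrite("pics/top.png",a[...,::-1]);cv2.imwrite("pics/side.png",b[...,::-1])
for n in("top","side","wrist"):print(manip.calibration(n))
E
```

```text
{'t': 0.0, 'qpos': array([ 1.14347284e+00,  4.94210417e-01,  1.34613374e+00,  9.37049337e-06,
        1.30250641e+00, -9.54931158e-02]), 'joint_vel': array([-1.62819323e-03,  1.24747620e-04, -7.58492194e-04, -1.18670096e-05,
       -2.31265525e-03,  2.50457143e-03]), 'effort': array([-5.26770440e-03, -8.78779221e+01, -3.81857979e+01,  7.01165549e-02,
        5.28456469e-02, -6.34956859e-05]), 'position': array([203.44239174, 590.56486977, 221.32044872]), 'tool_rot': array([-1.66911674e-04,  1.65156213e-01,  9.86267220e-01, -6.06421449e-04]), 'force': array([0.21704323, 1.1130396 , 0.56929199]), 'wrist_torque': array([-0.01307415, -0.01157387,  0.0184672 ]), 'width': 91.20852908119231} 8.0
{'fovy': 49.555403084467486, 'cx': 279.98437203773443, 'cy': 212.3377451885646, 'R': array([[-0.10979645, -0.99395286, -0.00156482],
       [-0.97109707,  0.10760711, -0.21305208],
       [ 0.21193211, -0.02187277, -0.97703959]]), 't': array([ 215.92519303,  455.67849925, 1102.90339331])}
{'fovy': 42.608397440868856, 'cx': 278.6111996588285, 'cy': 214.97831486503063, 'R': array([[ 0.82737238, -0.5612449 ,  0.02142678],
       [-0.29645945, -0.4687988 , -0.8320694 ],
       [ 0.47703956,  0.68207906, -0.55425753]]), 't': array([-288.52334672,  249.08267334, 1164.37399011])}
{'fovy': 65.70646984690485, 'cx': 278.6861951183184, 'cy': 210.1268928455129, 'hand_eye': array([[-1.70453775e-04, -9.72231312e-01, -2.34021896e-01,
         6.59652811e+01],
       [ 9.99999878e-01, -5.72216436e-05, -4.90642470e-04,
         5.98977427e-01],
       [ 4.63626854e-04, -2.34021951e-01,  9.72231203e-01,
        -1.64184511e+02],
       [ 0.00000000e+00,  0.00000000e+00,  0.00000000e+00,
         1.00000000e+00]])}
```

View pics/top.png

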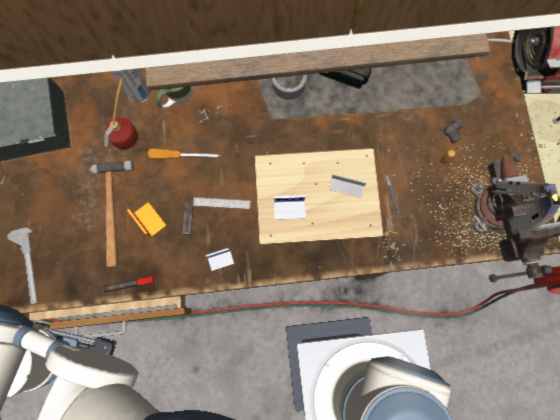

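View pics/side.png

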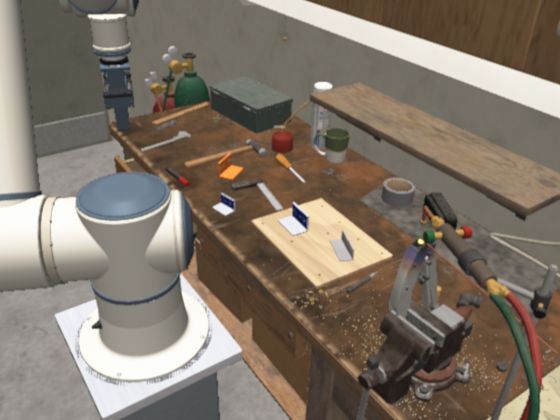

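The top view shows the blue-legged angle on the board at about (290,207), its blue leg on the far side. The offcut is at (347,186). A smaller look-alike lies off the board at (220,259) and an orange one at (150,218).

```bash
cat > h.py <<'E'
from bench import manip
import cv2,numpy as np
from scipy.spatial.transform import Rotation as Ro
def ray(name,uv,z):
    c=manip.calibration(name);f=210/np.tan(np.radians(c["fovy"]/2))
    R=np.array(c["R"]);t=np.array(c["t"])
    d=R.T@np.array([(uv[0]-c["cx"])/f,(uv[1]-c["cy"])/f,1]);o=-R.T@t
    return o+d*(z-o[2])/d[2]
def wray(s,uv,z):
    c=manip.calibration("wrist");f=210/np.tan(np.radians(c["fovy"]/2))
    p=np.array([uv[0]-c["cx"],uv[1]-c["cy"]]);r=np.linalg.norm(p);a=r/f
    d=np.r_[p/r*np.sin(a),np.cos(a)];H=np.array(c["hand_eye"])
    q=s["tool_rot"];T=Ro.from_quat([q[1],q[2],q[3],q[0]]).as_matrix()
    o=np.array(s["position"])+T@H[:3,3];d=T@H[:3,:3]@d
    return o+d*(z-o[2])/d[2]
E
python3 - <<'E'
from h import *
im=cv2.imread("pics/top.png")
cv2.imwrite("pics/crop.png",cv2.resize(im[140:250,245:395],None,fx=5,fy=5,interpolation=cv2.INTER_CUBIC))
hsv=cv2.cvtColor(im,cv2.COLOR_BGR2HSV)
def rep(m,z,n):
    m=m.astype(np.uint8)*255;m[:,:265]=0;m[:,312:]=0;m[:170]=0;m[235:]=0
    c=max(cv2.findContours(m,0,2)[0],key=cv2.contourArea);r=cv2.minAreaRect(c)
    print(n,r)
    for p in cv2.boxPoints(r):print(p.round(1),ray("top",p,z).round(1))
rep((hsv[...,1]<60)&(hsv[...,2]>140),17,"bare")
rep((hsv[...,0]>100)&(hsv[...,0]<135)&(hsv[...,1]>80),62,"blue")
for p in[(256,156),(375,150),(381,236),(260,242)]:print(ray("top",p,12).round(0))
s=manip.get_state();print(Ro.from_quat(np.array(s["tool_rot"])[[1,2,3,0]]).as_matrix().round(3))
E
```

```text
bare ((289.4700622558594, 209.10098266601562), (19.222658157348633, 31.515832901000977), 88.09085083007812)
[273.4 200. ] [518.4 177.3  17. ]
[304.9 199. ] [512.1  94.9  17. ]
[305.5 218.2] [460.9  99.5  17. ]
[274.  219.2] [467.1 181.1  17. ]
blue ((289.5, 199.0), (2.0, 27.0), 90.0)
[276. 198.] [511.8 170.7  62. ]
[303. 198.] [504.3 103.1  62. ]
[303. 200.] [499.1 103.7  62. ]
[276. 200.] [506.6 171.3  62. ]
[646. 211.  12.]
[ 628. -110.   12.]
[394. -89.  12.]
[413. 224.  12.]
[[-0.945  0.326 -0.   ]
 [ 0.326  0.945 -0.001]
 [ 0.    -0.001 -1.   ]]
```

View pics/crop.png

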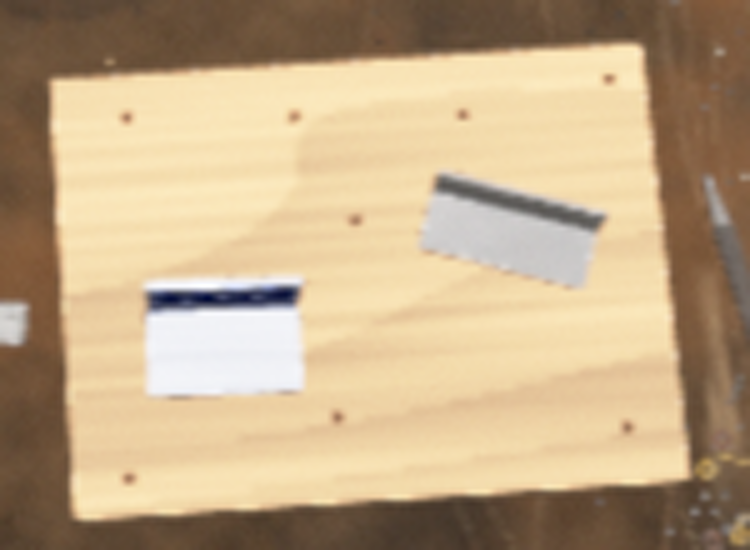

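```bash
python3 -m pendant '[0,-0.1,-0.085,0,0,0,-4, 0,-0.2,-0.17,0,0,0,-8, 0,-0.3,-0.255,0,0,0,-12, 0,-0.4,-0.34,0,0,0,-15, 0,-0.4,-0.34,0,0,0,-15, 0,-0.4,-0.34,0,0,0,-15, 0,-0.4,-0.34,0,0,0,-15, 0,-0.4,-0.34,0,0,0,-15, 0,-0.4,-0.34,0,0,0,-15, 0,-0.4,-0.34,0,0,0,-15, 0,-0.4,-0.34,0,0,0,-15, 0,-0.4,-0.34,0,0,0,-15]' 20; python3 -m pendant '[0,0,0,0,0,0,0]'
python3 - <<'E'
from h import *
s=manip.get_state();a=manip.capture("wrist")
cv2.imwrite("pics/w1.png",a[...,::-1])
print(s["t"],s["position"],s["force"],s["width"],Ro.from_quat(np.array(s["tool_rot"])[[1,2,3,0]]).as_matrix().round(3))
import json;json.dump({k:list(s[k]) for k in("position","tool_rot")},open("s1.json","w"))
E
```

```text
t: 1.1
position: [458.6, 158.5, 221.7]
tool_rot: [-0.0, 0.035, 0.999, -0.0]
force: [1.5, 1.0, -0.5]
width: 14.1
t: 1.18
position: [461.8, 153.4, 221.7]
tool_rot: [0.0, 0.037, 0.999, -0.001]
force: [0.0, 1.0, 0.5]
width: 7.2
1.1833 [461.75394799 153.37897608 221.67296173] [0.0253397  1.02152662 0.49711324] 7.216562642377075 [[-0.997  0.074  0.001]
 [ 0.074  0.997 -0.002]
 [-0.001 -0.002 -1.   ]]
```

View pics/w1.png

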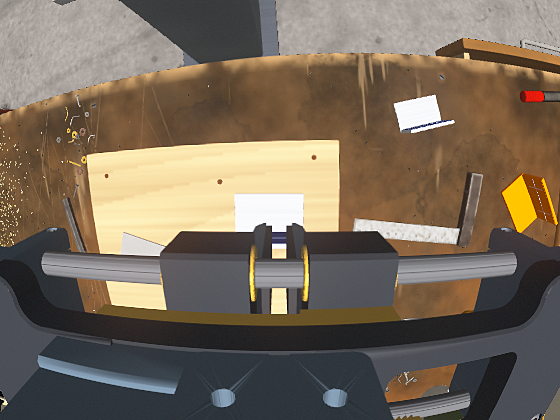

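The wrist view shows the bare leg's near edge from about (235,194) to (303,194); the fingers partly hide the blue leg at about (278,238).

Run:
```python
from h import *
import json
s=json.load(open("s1.json"))
for p in[(234.5,193.5),(303.5,193.5),(304,240),(234,232)]:print(p,wray(s,p,17).round(1))
print(manip.get_state()["position"])
```

```text
(234.5, 193.5) [461.3 102.   17. ]
(303.5, 193.5) [467.3 181.8  17. ]
(304, 240) [523.8 179.3  17. ]
(234, 232) [507.8  96.4  17. ]
[460.18016474 155.35771936 221.5223117 ]
```

```bash
python3 -m pendant '[0,-0.025,-0.014,0,0,0,0, 0,-0.025,-0.014,0.04,0,0,0, 0,-0.025,-0.014,0.08,0,0,0, 0,-0.025,-0.014,0.11,0,0,0, 0,-0.025,-0.014,0.13,0,0,0, 0,-0.025,-0.014,0.13,0,0,0, 0,-0.025,-0.014,0.13,0,0,0]'; python3 -c "
from bench import manip
s=manip.get_state();print(s['position'],s['tool_rot'])"
```

```text
t: 1.82
position: [483.1, 139.9, 91.2]
tool_rot: [-0.001, 0.037, 0.999, -0.001]
force: [-0.8, -0.2, -0.3]
width: 0.4
[483.14429703 139.94067487  91.21922259] [-1.33654508e-03  3.69379283e-02  9.99316246e-01 -9.18443645e-04]
```

```bash
python3 -m pendant '[0,0,0,0.02,0,0,0, 0,0,0,0.04,0,0,0, 0,0,0,0.04,0,0,0, 0,0,0,0.04,0,0,0]'; python3 -m pendant '[0,-0.004,0,0,0,0,0, 0,-0.007,0,0,0,0,0, 0,-0.01,0,0,0,0,0, 0,-0.013,0,0,0,0,0, 0,-0.016,0,0,0,0,0, 0,-0.019,0,0,0,0,0, 0,-0.022,0,0,0,0,0, 0,-0.022,0,0,0,0,0]'
python3 - <<'E'
from h import *
a=manip.capture("side");print(manip.get_state()["position"])
cv2.imwrite("pics/s2.png",cv2.resize(a[180:290,230:400,::-1],None,fx=4,fy=4,interpolation=cv2.INTER_CUBIC))
E
```

```text
t: 2.15
position: [483.2, 140.2, 52.3]
tool_rot: [-0.001, 0.037, 0.999, -0.001]
force: [-0.1, 0.3, -0.2]
width: 0.5
t: 2.82
position: [505.9, 138.5, 52.2]
tool_rot: [-0.001, 0.037, 0.999, -0.001]
force: [-1.2, -0.2, 0.8]
width: 0.3
[505.47393377 138.55376395  52.17436213]
```

View pics/s2.png

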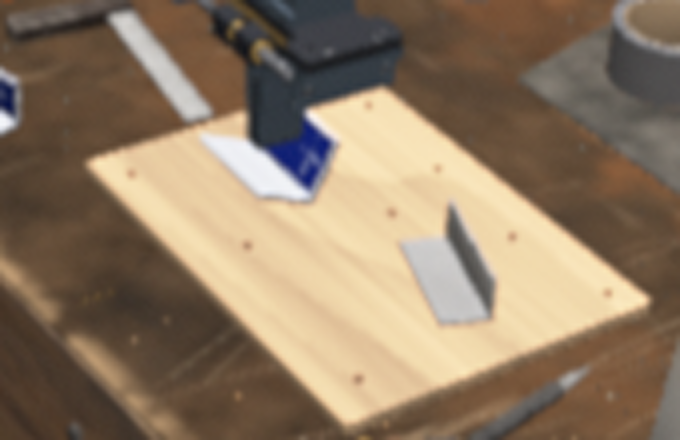

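The angle is tipping about its corner, roughly 25° so far, with the finger against the blue face. I'll keep pushing.

```bash
python3 -m pendant '[0,-0.004,0,0,0,0,0, 0,-0.008,0,0.001,0,0,0, 0,-0.012,0,0.002,0,0,0, 0,-0.016,0,0.003,0,0,0, 0,-0.02,0,0.004,0,0,0, 0,-0.024,0,0.004,0,0,0, 0,-0.029,0,0.004,0,0,0, 0,-0.034,0,0.004,0,0,0, 0,-0.036,0,0.003,0,0,0, 0,-0.036,0,0.002,0,0,0, 0,-0.036,0,0,0,0,0]'
python3 - <<'E'
from h import *
a=manip.capture("side");print(manip.get_state()["position"])
cv2.imwrite("pics/s3.png",cv2.resize(a[180:290,230:400,::-1],None,fx=4,fy=4,interpolation=cv2.INTER_CUBIC))
E
```

```text
t: 3.78
position: [541.2, 135.9, 52.1]
tool_rot: [-0.001, 0.037, 0.999, -0.001]
force: [-1.0, 0.8, -0.0]
width: 0.6
[541.30247763 135.92479739  52.53827371]
```

View pics/s3.png

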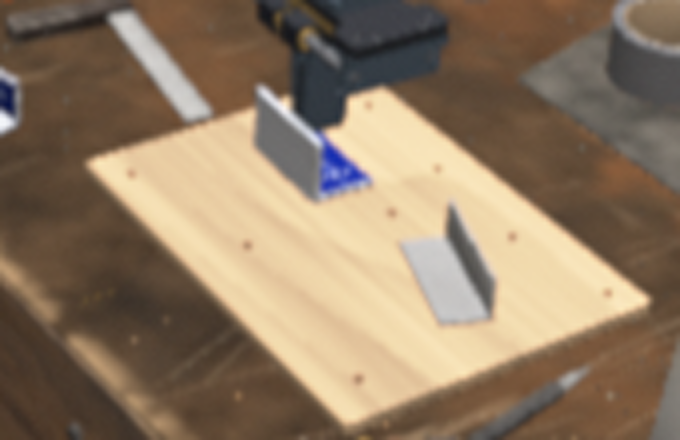

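It has fallen over, with the blue face up and the bare leg upright. Now I'll lift the finger straight up and back off.

```bash
python3 -m pendant '[0,0,0,-0.02,0,0,0, 0,0,0,-0.05,0,0,0, 0,0,0,-0.09,0,0,0, 0,0,0,-0.13,0,0,0, 0,0,0,-0.15,0,0,0, 0,0.04,0.02,-0.15,0,0,0, 0,0.06,0.06,-0.15,0,0,0, 0,0.08,0.1,-0.15,0,0,0, 0,0.08,0.14,-0.15,0,0,0, 0,0.08,0.16,-0.15,0,0,0, 0,0.08,0.16,-0.15,0,0,0, 0,0.08,0.16,-0.15,0,0,0]'
python3 - <<'E'
from h import *
b=manip.capture("top");a=manip.capture("side");print(manip.get_state()["position"])
c=lambda i:cv2.resize(i[...,::-1],(600,400),interpolation=cv2.INTER_CUBIC)
cv2.imwrite("pics/f.png",np.hstack([c(b[140:250,245:395])[:, :400],c(a[180:290,230:400])[:, :400]]))
cv2.imwrite("pics/topf.png",b[...,::-1])
hsv=cv2.cvtColor(np.ascontiguousarray(b[...,::-1]),cv2.COLOR_BGR2HSV)
m=((hsv[...,0]>100)&(hsv[...,0]<135)&(hsv[...,1]>80)).astype(np.uint8)*255
m[:,:262]=0;m[:,320:]=0;m[:160]=0;m[230:]=0
r=cv2.minAreaRect(max(cv2.findContours(m,0,2)[0],key=cv2.contourArea));print(r)
for p in cv2.boxPoints(r):print(ray("top",p,17).round(1))
E
```

```text
t: 4.83
position: [473.1, 302.7, 202.3]
tool_rot: [-0.001, 0.036, 0.999, -0.001]
force: [-0.2, -0.8, -0.7]
width: 0.3
[473.25673092 300.92712059 202.31231064]
((290.5, 187.5), (11.0, 23.0), 90.0)
[565.5 157.4  17. ]
[558.8  96.9  17. ]
[529.  100.5  17. ]
[535.7 160.6  17. ]
```

View pics/f.png

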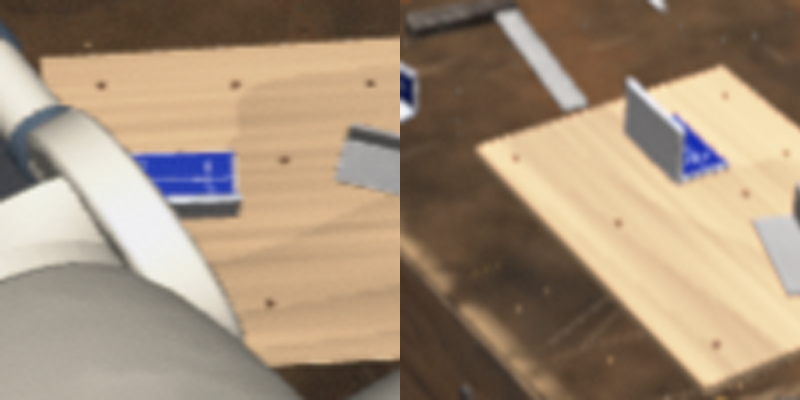

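```bash
python3 -c "
from bench import manip
print(manip.job_done(), manip.get_state()['t'])"
```

```text
the job is handed in; nothing more can be done
the job is handed in; nothing more can be done
```

The marked angle now lies with its blue leg flat on the board, blue face up, and its bare leg upright. I tipped it over its corner with the closed fingertips, pushing the blue face about 31 mm above the board. Then I raised the tool straight up, drew it back and handed the job in, at about 5 s on the robot's clock.

- **Position:** The blue leg's far edge measured x ≈ 562 mm. The corner started at about 514 mm, so tipping without sliding would put that edge at about 564 mm. That means almost no sliding.
- **Forces:** The largest force reading I saw was under 2 N, with the gripper clear at the end. Readings came only at the end of each move, so a brief peak in between could have been missed.
- **Other things on the bench:** The offcut was still in place in the side view after tipping. I took no end measurement of the try square and centre punch, but the fingers never went near them.
- **Last check, partly blocked:** The arm covered the left end of the angle in the final top view. I confirmed the blue-up, upright pose from the side view and the visible part of the top view.

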